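# Lock the belt hatch of the bench-top pottery wheel

## Task

The belt hatch beside the wheel head has sprung ajar. Set the fingertips in the slot of its round recessed latch, push the hatch shut against its springs and, keeping it pressed, turn the latch clockwise (seen from above) to its stop, so that the slot points straight across at the hinge and the hatch stays locked shut when you let go. Nothing is to be gripped or lifted: leave the bowl, jar, cup and brush where they are.

Things in the scene. Friction and masses are not known exactly. Their poses are not given: they have to be found in the camera images.
- wheel_unit: Bench-top potter's wheel: fixed grey housing 220 (x) by 460 (y) mm, 98 mm high, immovable. Origin under its centre, on the table; z up. Round aluminium wheel head (200 mm across, top 130 mm up) 115 mm to its +y side; belt hatch centred 110 mm to its -y side, hinged along y at x = +95 mm
- hatch (a joint): Belt hatch angle (rad): 0 shut, 0.075 ajar at its upper stop, where a spring holds it at the start. Aluminium plate 170 (x) by 190 (y) by 6 mm, underside 100 mm up when shut. Pushed down at the latch, 120 mm from the hinge, it sinks 9 mm; needs about 4 N at first, 6 N when shut on a solid stop. It springs up again unless the latch is locked
- hatch_hinge (a point): Middle of the hatch's hinge line, 100 mm above the table. The hinge runs along this point's y; the latch lies on its -x side, in the middle of the hatch's width
- latch (a joint): Latch angle (rad), growing clockwise seen from above: 0 open (slot parallel to the hinge), 1.571 locked at its stop (slot square to the hinge). Starts between 0 and 0.5. Turns stiffly (0.07 N m), stays where left. Its hidden tongue slips under a keeper in the last 35 degrees, only while the hatch is pressed to within about 2 mm of shut; otherwise it jams near 53 degrees
- slot (a point): Middle of the slot's floor, on the latch's axis; turns and tilts with the latch: y along the slot, z out of the hatch. Black dial 83 mm across, recessed in a fixed aluminium collar (98 mm outside, 86 inside, rim level with the dial's top). Slot 28 mm wide, 80 long, 14 deep, flat grey floor, upright sides. Floor 110 mm above the table when shut, 119 mm ajar
- bowl: Terracotta bowl, 110 mm across, 50 mm high, loose on the wheel head; origin under its centre. Leave alone
- jar: Glaze jar 56 mm across, 80 mm high, loose on the table beside the housing; origin under its centre. Leave alone
- cup: White cup 70 mm across, 75 mm high, loose on the table beside the housing; origin under its centre. Leave alone
- brush: Brush 200 mm long lying on the table on the robot's side of the housing; origin under its middle. Leave alone

How it is judged:
At the end, for the whole second after the job is handed in: The latch is turned to within 10 degrees of its locked stop and the hatch, let go, stays shut to within 0.012 rad (1.4 mm at the latch); bowl, jar, cup and brush are within 20 mm of where they stood (value of joint latch above 1.4 rad and value of joint hatch below 0.012 rad and distance of each of bowl, jar, cup, brush from where it was at the start of the episode below 0.02 m); the robot touches nothing.
It fails at once if the bowl, jar, cup or brush was lifted or shoved more than 20 mm (distance of any of bowl, jar, cup, brush from where it was at the start of the episode above 0.02 m).
It fails at once if the latch was forced round past its keeper while the hatch stood ajar (value of joint latch above 1.2 rad and value of joint hatch above 0.03 rad).
It also fails if it takes over 42 s, if anything falls off the work surface, if the arm or the gripper's body presses on something with over 40 N, if the wrist force passes 120 N, or if a joint passes its speed limit or range.

## Robot

A 7-joint arm with a two-finger parallel gripper is mounted at the origin on the work surface. World frame = base frame: x ahead of the robot, y to its left, z up, the work surface at z = 0. Lengths are in m, angles in rad, forces in N, time in s.
With the tool pointing down it reaches from about 0.425 to 0.925 m from the base axis. Payload 6.8 kg.
Tool frame: the origin (TCP) lies midway between the tips of the shut fingers; the grasp point (between the pads) lies 19 mm behind it; z points along the fingers, y is the direction in which the jaws open and shut (so a half turn about z gives the same grasp; the last joint's range is limited). The gripper opens to 85 mm and grips with 20 to 120 N. Pads are 22 mm wide; open, the fingers measure 114 mm over their backs; the gripper's body (76 mm by 85 mm) begins 54 mm behind the grasp point. The pads swing forward as they close: fully open they stand 13 mm farther back than shut.
Start: joints at [-0.108, 0.477, 0.022, 1.555, -0.011, 1.109, -0.083], TCP at [0.675, 0, 0.231] pointing down, gripper open.
Joint ranges: [-2.96, 2.96], [-0.34, 2.1], [-1.41, 1.46], [0.24, 2.44], [-1.37, 4.51], [0.17, 1.92], [-2.96, 2.96]. Speed limits (rad/s): [2.39, 2.39, 3.14, 3.14, 3.14, 3.14, 3.14].

## Interface

Orientations are given as a unit quaternion [w, x, y, z].
In Python, from station import bot gives the robot as it stands.
- The arm moves only by the shell command python3 -m jog 'ROWS' [FORCE]. ROWS is JSON, a list of rows, each a list of 3 entries, a list of its own where there are three numbers: the shift along the tool's x, y, z in mm, then the turn, a rotation vector about the tool's x, y, z in degrees, then the closure, from -1 (fully open) to 1 (shut). A call has 1 to 12 rows; each row shifts and turns the commanded pose from where the row before left it, along the tool's axes as they then stand; what a row does not reach is not made up. A row lasts 1/8 s, in which the tool goes at most 62.5 mm and 10.7 degrees, less where a joint would pass 70% of its speed; a pose out of reach is approached as far as the arm can. A call is refused whole if a number of a shift passes 62.5 or a number of a turn 10.7, either way. A call with a gripper value outside its range is refused whole. The fingers move at their own pace and stop on an object; FORCE is the grip in N (left out, the last holds). Time passes only in rows, so rows that do not move let the fingers close. It gives the time, the measured TCP pose, the force and the opening at its end, in the units of the state.
- bot.get_obs(): the state, without advancing time (a new reading comes with each control period).
- bot.read_camera(name): name is "scene" or "side" or "wrist"; returns (picture, depth): 480x640x3 uint8, red, green, blue; 480x640 float32, m along the optical axis (not along the pixel's ray), 0 where there is no reading.
- bot.camera_info(name): a dict with "fx", "fy", "cx", "cy" (pixels), "k1" (the pictures are not rectified: a ray, as slopes to the right and down, at radius r is drawn at 1 + k1 r^2 times it, then the intrinsics apply), "world_from_camera" (4x4, takes a point from camera to world coordinates); the wrist camera has in their place "mount" (4x4, takes a point from camera to tool coordinates, whose origin is the TCP and whose axes are the flange's). Camera axes: x right, y up, looking along -z (the intrinsics and any distortion apply to the point x, -y, -z); pixel columns grow to the right and rows downward; lengths in m; the calibration is good to about 2 mm. A picture is of the moment at which its call begins: read the wrist's pose just before it. camera_info takes no time and is no camera call.
- bot.hand_in(): hands the job in, once; it reports no verdict.
Trained networks look in the newest picture that a camera, given by its name, has taken for a name from the list of things; names that differ only in an ending like _2 or _b are one class to them, and where a whole thing is asked for, a point or a joint stands for the part that bears it (a point fixed in the world has none). Each returns a list of dicts, best first, with "score" (0 to 1); they miss things now and then, are a little off and sometimes report something else, mostly with a low value. They report only what shows in the picture. A call takes as long as a camera call.
- bot.find_in(camera, thing): "xy" ([column, row] as shares, 0 to 1, of the picture: columns of its width, rows of its height, amid what is visible of it).
- bot.cut_out(camera, thing): "pixels" (480x640 bool, what is visible of it) and "xy" ([column, row] as shares, 0 to 1, of the picture: columns of its width, rows of its height, amid what is visible of it).
- bot.landmark_of(camera, thing): "xy" ([column, row] as shares, 0 to 1, of the picture: columns of its width, rows of its height: a listed point, or the origin of a listed thing).
The state is a dict: "t": time; "q": joint angles; "joint_vel": joint speeds; "joint_torque": joint torques, N m; "eef_pos": TCP position; "tool_rot": TCP orientation; "contact_force": force on the tool from outside, world axes, zero at the start; "torque": the same for the moment, N m; "gripper_width": opening from 0.0 (shut) to 1.0 (fully open).
Only numpy, scipy, OpenCV 4.12 (cv2) and the standard library are available. Lean on these libraries where they do the work, as an engineer would, in place of code of your own. Each camera call takes 0.05 s, during which the arm holds its last target.

## Working session

There is one attempt and no reset: what is moved stays moved. The work goes in short steps, Python scripts to look and compute and a shell command to move; the robot and the scene stay as the last step left them, time stands still between calls to the robot, and variables do not carry over. Pictures are saved under pics/ and viewed, and the job is handed in when it is done.

```bash
ls; mkdir -p pics; cat > h.py <<'E'
import numpy as np, cv2
from station import bot
from scipy.spatial.transform import Rotation as R
def T():
    o=bot.get_obs(); M=np.eye(4); q=o['tool_rot']; M[:3,:3]=R.from_quat([q[1],q[2],q[3],q[0]]).as_matrix(); M[:3,3]=o['eef_pos']; return M
def wfc(c):
    i=bot.camera_info(c)
    return np.array(i['world_from_camera']) if 'world_from_camera' in i else T()@np.array(i['mount'])
def rays(c,px):
    i=bot.camera_info(c); px=np.atleast_2d(np.array(px,float))
    K=np.array([[i['fx'],0,i['cx']],[0,i['fy'],i['cy']],[0,0,1]])
    u=cv2.undistortPoints(px.reshape(-1,1,2),K,np.array([i['k1'],0,0,0,0.])).reshape(-1,2)
    return np.c_[u[:,0],-u[:,1],-np.ones(len(u))]
def pts(c,px,d,M=None):
    M=wfc(c) if M is None else M
    p=rays(c,px)*np.atleast_1d(d)[:,None]
    return p@M[:3,:3].T+M[:3,3]
def onz(c,px,z,M=None):
    M=wfc(c) if M is None else M
    r=rays(c,px)@M[:3,:3].T; s=(z-M[2,3])/r[:,2]
    return M[:3,3]+r*s[:,None]
def save(n,im): cv2.imwrite('pics/'+n+'.png',im[:,:,::-1])
E
python3 - <<'E'
from h import *
o=bot.get_obs(); print(o)
for c in ('scene','side','wrist'):
    M=wfc(c); im,d=bot.read_camera(c); save(c+'0',im); np.save(c+'0.npy',d)
    for t in ('slot','hatch_hinge'):
        for r in bot.landmark_of(c,t)[:2]:
            x=np.array(r['xy'])*[640,480]; v=d[min(479,int(x[1])),min(639,int(x[0]))]
            print(c,t,r['score'],x,v,pts(c,x,v,M))
    print(bot.camera_info(c)['k1'],M.round(3))
E
```

```text
pics
{'t': 0.0, 'q': array([-0.10812437,  0.47782142,  0.02236361,  1.55646774, -0.01150753,
        1.10927365, -0.08310544]), 'joint_vel': array([ 9.76583918e-04,  1.28579448e-04,  3.97517211e-05, -4.83115521e-04,
       -1.51561825e-04,  8.07590300e-04, -4.50244045e-05]), 'joint_torque': array([-5.45967814e-04, -5.96443820e+01,  1.60769675e+00, -2.81194621e+01,
        1.24063640e-02,  9.39900521e-03,  2.20753498e-05]), 'eef_pos': array([ 6.74406238e-01, -1.14904384e-05,  2.30304995e-01]), 'tool_rot': array([-5.98981467e-04,  7.07100899e-01,  7.07112064e-01, -6.99390871e-04]), 'contact_force': array([-0.2727999 , -0.77769263, -0.77138028]), 'torque': array([0.00865344, 0.04752227, 0.01274535]), 'gripper_width': 0.9988157899848675}
scene slot 0.85 [257.408 253.68 ] 0.8022772 [[ 0.57219896 -0.06731979  0.1181715 ]]
scene hatch_hinge 0.7 [269.376 306.816] 0.72784716 [[ 0.69006739 -0.06872846  0.10503243]]
-0.07915771780556317 [[ 0.257 -0.661  0.705  1.157]
 [ 0.966  0.163 -0.2   -0.134]
 [ 0.017  0.733  0.681  0.672]
 [ 0.     0.     0.     1.   ]]
side slot 0.73 [371.52  275.088] 0.75464123 [[ 0.56895228 -0.07278735  0.12056614]]
side hatch_hinge 0.74 [445.12  436.896] 0.6720571 [[ 0.50264452 -0.28295993  0.05509434]]
side hatch_hinge 0.57 [423.296 243.12 ] 0.811797 [[ 0.68134549 -0.07295109  0.10695024]]
0.05116210137091638 [[ 0.771  0.481 -0.417  0.21 ]
 [-0.637  0.589 -0.498 -0.356]
 [ 0.006  0.65   0.76   0.73 ]
 [ 0.     0.     0.     1.   ]]
wrist hatch_hinge 0.97 [334.784 301.008] 0.29619518 [[ 0.68839784 -0.06369511  0.10544453]]
-0.04357259503508544 [[ 1.    -0.     0.001  0.676]
 [ 0.     0.958  0.286  0.075]
 [-0.001 -0.286  0.958  0.373]
 [ 0.     0.     0.     1.   ]]
```

View pics/scene0.png

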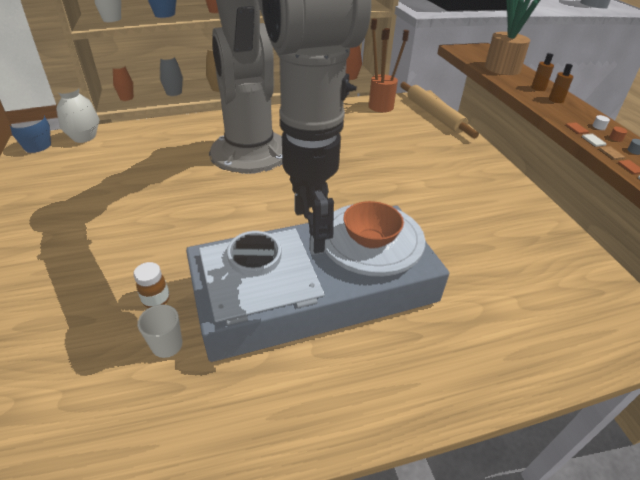

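View pics/side0.png

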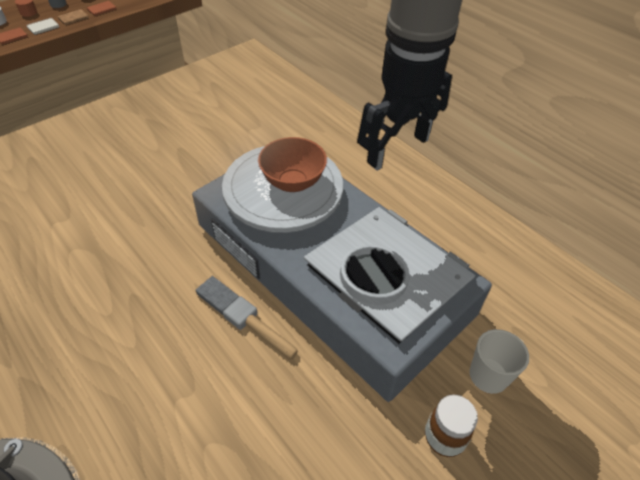

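View pics/wrist0.png

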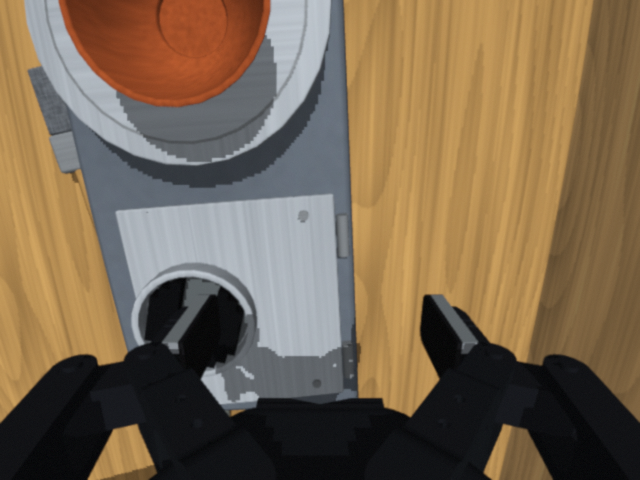

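The hatch is the plate on the −y end. The latch dial is at about (255,250) in the scene view and (375,272) in the side view. In the wrist view it is at about (195,315), half hidden by a finger. The slot points diagonally, up and to the right. I'll move the wrist aside for a clear look.

```bash
python3 -m jog '[[[-35,-26,-10],[0,0,0],-1],[[-35,-26,-10],[0,0,0],-1],[[-35,-26,-10],[0,0,0],-1],[[-35,-26,-10],[0,0,0],-1],[[0,0,0],[0,0,0],-1],[[0,0,0],[0,0,0],-1]]'
python3 - <<'E'
from h import *
c='wrist'
M=wfc(c); im,d=bot.read_camera(c); save('w1',im); np.save('w1.npy',d); np.save('w1M.npy',M)
for t in ('slot','hatch_hinge'):
    for r in bot.landmark_of(c,t)[:2]:
        x=np.array(r['xy'])*[640,480]; v=d[int(x[1]),int(x[0])]
        print(c,t,r['score'],x,v,pts(c,x,v,M), onz(c,x,.119,M))
for r in bot.cut_out(c,'latch')[:1]:
    m=r['pixels'];np.save('w1latch.npy',m); print(r['score'],m.sum(),np.array(r['xy'])*[640,480])
for r in bot.cut_out(c,'hatch')[:1]:
    m=r['pixels'];np.save('w1hatch.npy',m); print(r['score'],m.sum())
E
```

```text
t: 1.2
eef_pos: [0.5713, -0.1394, 0.2714]
tool_rot: [0.0, 0.707, 0.707, 0.0]
contact_force: [0.2, 0.7, -0.3]
gripper_width: 1.003
wrist slot 0.84 [320.192 146.496] 0.28529584 [[ 0.57241469 -0.07511139  0.11916134]] [[ 0.57241492 -0.07511697  0.119     ]]
wrist hatch_hinge 0.68 [453.376 135.504] 0.2947852 [[ 0.6875079  -0.0657375   0.10650663]] [[ 0.68281147 -0.06570454  0.119     ]]
0.7 8145 [318.72  140.016]
0.84 45281
```

View pics/w1.png

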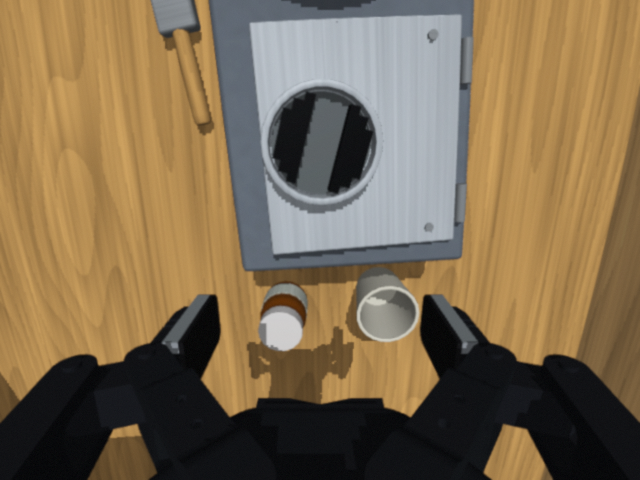

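The view is clear: the dial is centred near (320,143) with the grey slot tilted slightly clockwise. The hinge knuckles are on the right at about (464,60) and (460,205). The jar and cup lie below the housing. Next I'll fit the slot, collar and hinge from depth.

```bash
python3 - <<'E'
from h import *
im=cv2.imread('pics/w1.png'); d=np.load('w1.npy'); M=np.load('w1M.npy')
g=cv2.cvtColor(im,cv2.COLOR_BGR2GRAY)
yy,xx=np.mgrid[0:480,0:640]
P=pts('wrist',np.c_[xx.ravel(),yy.ravel()],d.ravel(),M).reshape(480,640,3)
for r in (115,145,175): print([ (c,int(g[r,c]),P[r,c,2].round(4)) for c in range(255,390,8)])
# slot floor
m=((g>60)&(g<135)&(np.hypot(xx-320,yy-143)<46)).astype(np.uint8)
n,l,s,_=cv2.connectedComponentsWithStats(cv2.erode(m,np.ones((3,3),np.uint8)))
k=1+np.argmax(s[1:,4]); m=l==k; print(s[k])
Q=P[m]; print('z',np.percentile(Q[:,2],[5,25,50,75,95]))
rect=cv2.minAreaRect((Q[:,:2]*1000).astype(np.float32)); print('rect',rect)
w,v=np.linalg.eigh(np.cov(Q[:,:2].T)); print('pca dir ang from y',np.degrees(np.arctan2(v[0,1],v[1,1])),Q.mean(0))
# black dial
b=((g<45)&(np.hypot(xx-320,yy-143)<60)); B=P[b]; 
print('dial z',np.median(B[:,2]))
dm=(b|m).astype(np.uint8); 
cs,_=cv2.findContours(cv2.morphologyEx(dm,cv2.MORPH_CLOSE,np.ones((5,5),np.uint8)),cv2.RETR_EXTERNAL,cv2.CHAIN_APPROX_NONE)
c=max(cs,key=cv2.contourArea).reshape(-1,2)
for z in (.119,.133): 
    W=onz('wrist',c,z,M)[:,:2]; print(z,cv2.fitEllipse((W*1000).astype(np.float32)),cv2.minEnclosingCircle((W*1000).astype(np.float32)))
# hatch plate
h=(g>120)&(P[...,2]>.095)&(P[...,2]<.125)&(np.hypot(xx-320,yy-143)>66)&(xx>245)&(xx<465)&(yy>10)&(yy<260)
H=P[h]; A=np.c_[H[:,:2],np.ones(len(H))]; co,*_=np.linalg.lstsq(A,H[:,2],rcond=None)
res=H[:,2]-A@co; print('plane',co,'hinge dir yaw',np.degrees(np.arctan2(co[1],-co[0])),'slope',np.hypot(*co[:2]),res.std())
r=cv2.minAreaRect((H[:,:2]*1000).astype(np.float32)); print('hatch rect',r)
# housing outline
hs=(P[...,2]>.085)&(P[...,2]<.13)&(yy<300)
for r in (60,120,160,200,240):
    c=np.where(hs[r])[0]; print(r,c.min(),c.max(),P[r,c.min()],P[r,c.max()])
E
```

```text
[(255, 103, np.float64(0.0978)), (263, 183, np.float64(0.1181)), (271, 181, np.float64(0.1363)), (279, 68, np.float64(0.1208)), (287, 17, np.float64(0.1351)), (295, 20, np.float64(0.1341)), (303, 20, np.float64(0.1335)), (311, 49, np.float64(0.1193)), (319, 97, np.float64(0.118)), (327, 98, np.float64(0.1184)), (335, 100, np.float64(0.1177)), (343, 99, np.float64(0.1166)), (351, 18, np.float64(0.1317)), (359, 29, np.float64(0.1297)), (367, 62, np.float64(0.1211)), (375, 178, np.float64(0.129)), (383, 180, np.float64(0.1122))]
[(255, 107, np.float64(0.0984)), (263, 185, np.float64(0.1363)), (271, 99, np.float64(0.1222)), (279, 19, np.float64(0.1352)), (287, 18, np.float64(0.1348)), (295, 19, np.float64(0.1346)), (303, 26, np.float64(0.1352)), (311, 96, np.float64(0.1192)), (319, 97, np.float64(0.1203)), (327, 98, np.float64(0.1204)), (335, 97, np.float64(0.1175)), (343, 16, np.float64(0.1318)), (351, 17, np.float64(0.1313)), (359, 18, np.float64(0.1301)), (367, 16, np.float64(0.1293)), (375, 89, np.float64(0.1273)), (383, 181, np.float64(0.11))]
[(255, 106, np.float64(0.0965)), (263, 
[... 1090 characters left out ...]
34), 40.726009368896484)
plane [-0.07466048 -0.00714105  0.15688944] hinge dir yaw -5.463550025057158 slope 0.07500120997524057 0.0014926812406707024
hatch rect ((610.57666015625, -67.52293395996094), (183.19515991210938, 195.16697692871094), 3.386772632598877)
60 216 472 [ 0.48412874 -0.00406304  0.0957218 ] [ 0.69783486 -0.00506332  0.10490414]
120 223 468 [ 0.48648993 -0.05287761  0.09480031] [ 0.7034128  -0.05233415  0.09557988]
160 230 467 [ 0.49072668 -0.08761819  0.09622111] [ 0.70609039 -0.08716239  0.09639347]
200 234 465 [ 0.49116574 -0.12490318  0.09330122] [ 0.70459138 -0.12236481  0.10548803]
240 239 462 [ 0.49405875 -0.16347096  0.09633835] [ 0.71058572 -0.16362382  0.09564499]
```

Measurements agree with the given sizes:

| Quantity | Measured |
|---|---|
| Slot centre | about (0.5735, −0.073, 0.119) |
| Slot direction | 14° clockwise from world y |
| Housing yaw | about +3.5° |
| Hatch slope | 0.075 rad |
| Latch angle now | about 17.5° |
| Turn needed | about 72.5° |

Next I'll move over the slot, turn the tool −76° and part-close the fingers.

```bash
python3 -m jog '[[[33,1,0],[0,0,0],0.5],[[33,1,0],[0,0,0],0.5],[[0,0,0],[0,0,-9.5],0.5],[[0,0,0],[0,0,-9.5],0.5],[[0,0,0],[0,0,-9.5],0.5],[[0,0,0],[0,0,-9.5],0.5],[[0,0,0],[0,0,-9.5],0.5],[[0,0,0],[0,0,-9.5],0.5],[[0,0,0],[0,0,-9.5],0.5],[[0,0,0],[0,0,-9.5],0.5],[[0,0,40],[0,0,0],0.5],[[0,0,35],[0,0,0],0.5]]' 60
python3 -m jog '[[[0,0,0],[0,0,0],0.5],[[0,0,0],[0,0,0],0.5]]'
python3 - <<'E'
from h import *
print(bot.get_obs()); print(T()[:3,:2].round(3))
for c in('wrist','scene','side'):
    im,d=bot.read_camera(c); save(c+'2',im)
E
```

```text
t: 2.95
eef_pos: [0.5733, -0.0735, 0.1953]
tool_rot: [0.0, 0.121, 0.993, 0.0]
contact_force: [-0.2, -0.6, -0.3]
gripper_width: 0.25
t: 3.2
eef_pos: [0.574, -0.0737, 0.1975]
tool_rot: [0.001, 0.122, 0.993, 0.0]
contact_force: [-0.6, -0.2, -0.0]
gripper_width: 0.252
{'t': 3.2, 'q': array([ 0.159386  ,  0.36121084, -0.17548809,  1.81767816,  0.07488992,
        0.96757657,  1.27943564]), 'joint_vel': array([ 0.00251781, -0.01627582, -0.00014718, -0.01259278,  0.0018153 ,
       -0.00340061,  0.00030146]), 'joint_torque': array([ 2.89567011e-03, -4.86104751e+01, -8.65289010e-01, -2.48952949e+01,
        1.11837595e-02,  3.62018694e-02, -1.73610399e-03]), 'eef_pos': array([ 0.5739737 , -0.07368351,  0.19749249]), 'tool_rot': array([7.50150681e-04, 1.21662118e-01, 9.92571281e-01, 1.38994957e-04]), 'contact_force': array([-0.61874485, -0.23631759, -0.02145543]), 'torque': array([-0.02294865, -0.00260866,  0.03497368]), 'gripper_width': 0.2516667181503939}
[[-0.97   0.242]
 [ 0.242  0.97 ]
 [-0.001  0.   ]]
```

View pics/wrist2.png

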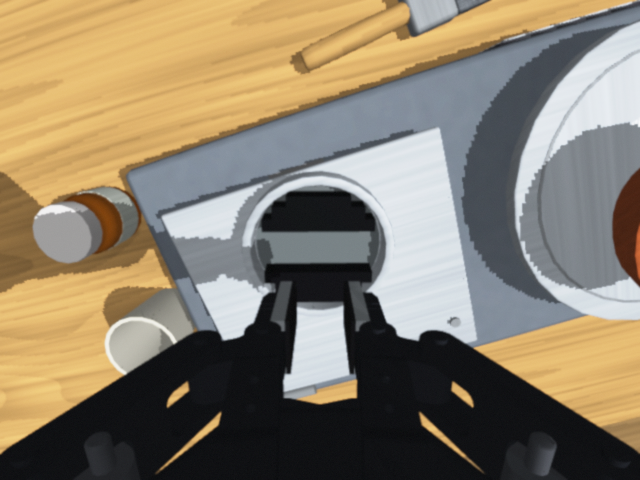

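View pics/side2.png

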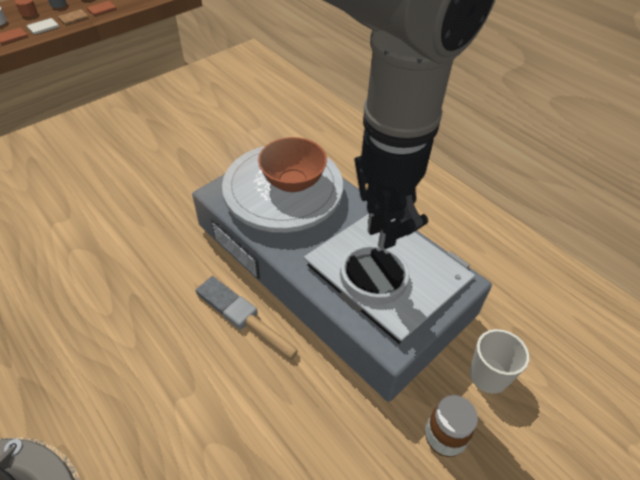

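The slot lies level in the wrist picture, at rows ~232–265 and columns ~262–382, so the jaw axis is aligned with it. I'll check the centre from this second view.

```bash
python3 - <<'E'
from h import *
c='wrist'
M=wfc(c); Tt=T(); im,d=bot.read_camera(c); g=cv2.cvtColor(im,cv2.COLOR_RGB2GRAY)
yy,xx=np.mgrid[0:480,0:640]
m=((g>60)&(g<150)&(np.abs(xx-322)<55)&(np.abs(yy-248)<22)).astype(np.uint8)
n,l,s,_=cv2.connectedComponentsWithStats(m); k=1+np.argmax(s[1:,4]); m=l==k; print(s[k])
px=np.c_[xx[m],yy[m]]; P=pts(c,px,d[m],M)
L=(P-Tt[:3,3])@Tt[:3,:3]*1000
print('z med',np.median(P[:,2]))
mid=np.abs(L[:,1])<30
for lo in (-30,-15,0,15):
    s=(L[:,1]>lo)&(L[:,1]<lo+15); print(lo,np.percentile(L[s,0],[1,50,99]))
print('y',np.percentile(L[:,1],[1,50,99]))
for x in (285,320,355): print([(r,int(g[r,x]),) for r in range(224,290,3)])
for r in bot.landmark_of(c,'slot')[:1]:
    x=np.array(r['xy'])*[640,480]; print(x,onz(c,x,.119,M))
E
```

```text
[ 268  227  109   43 3517]
z med 0.11861544335711294
-30 [-12.39135446  -0.75578439  14.49183348]
-15 [-12.57487959  -0.69330556  14.36099634]
0 [-12.57873898  -0.66882495  72.48954597]
15 [-12.44682937  -0.74299273  10.19872738]
y [-32.56099992   3.92342492  40.02300019]
[(224, 19), (227, 21), (230, 49), (233, 129), (236, 126), (239, 127), (242, 129), (245, 128), (248, 127), (251, 128), (254, 129), (257, 129), (260, 128), (263, 40), (266, 11), (269, 10), (272, 16), (275, 23), (278, 21), (281, 59), (284, 80), (287, 78)]
[(224, 21), (227, 22), (230, 59), (233, 128), (236, 129), (239, 128), (242, 127), (245, 130), (248, 128), (251, 127), (254, 129), (257, 128), (260, 125), (263, 32), (266, 11), (269, 8), (272, 18), (275, 21), (278, 20), (281, 21), (284, 21), (287, 19)]
[(224, 21), (227, 23), (230, 59), (233, 129), (236, 129), (239, 127), (242, 128), (245, 127), (248, 128), (251, 128), (254, 127), (257, 129), (260, 123), (263, 23), (266, 9), (269, 12), (272, 21), (275, 21), (278, 20), (281, 58), (284, 83), (287, 80)]
[317.376 242.208] [[ 0.57235256 -0.07311875  0.119     ]]
```

The centre is within ~1 mm of the tool axis. I'll descend into the slot.

```bash
python3 -m jog '[[[1,0.5,25],[0,0,0],0.5],[[0,0,25],[0,0,0],0.5],[[0,0,8],[0,0,0],0.5],[[0,0,6],[0,0,0],0.5],[[0,0,4],[0,0,0],0.5],[[0,0,0],[0,0,0],0.5],[[0,0,0],[0,0,0],0.5]]'
python3 - <<'E'
from h import *
o=bot.get_obs();print(o['contact_force'],o['torque'],o['eef_pos'])
im,d=bot.read_camera('wrist'); save('wrist3',im)
E
```

```text
t: 4.32
eef_pos: [0.5725, -0.0733, 0.1288]
tool_rot: [0.0, 0.122, 0.993, 0.0]
contact_force: [-0.2, -0.4, 0.4]
gripper_width: 0.248
[-0.24982262 -0.43531221  0.38049839] [ 2.18236484e-02 -4.34112789e-06 -8.74939028e-03] [ 0.57251404 -0.07328553  0.12880705]
```

View pics/wrist3.png

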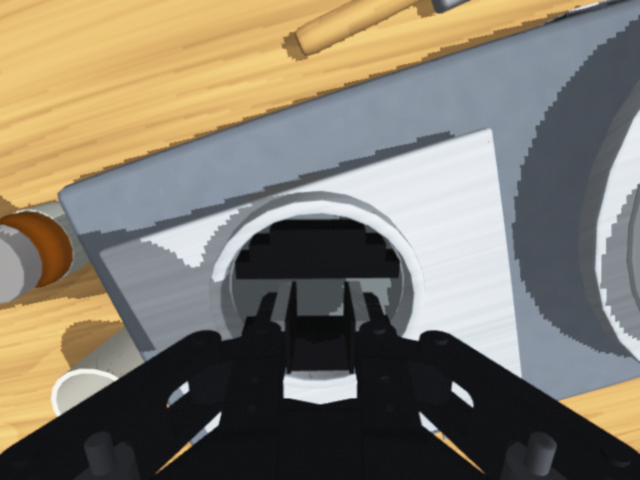

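Both fingertips are at the slot mouth, at about (290,300) and (350,300), with the grey floor visible between them. No contact yet. I'll press down gently.

```bash
python3 -m jog '[[[0,0,4],[0,0,0],0.5],[[0,0,3],[0,0,0],0.5],[[0,0,3],[0,0,0],0.5],[[0,0,0],[0,0,0],0.5],[[0,0,0],[0,0,0],0.5]]'
python3 -m jog '[[[0,0,3],[0,0,0],0.5],[[0,0,3],[0,0,0],0.5],[[0,0,0],[0,0,0],0.5],[[0,0,0],[0,0,0],0.5]]'
```

```text
t: 5.0
eef_pos: [0.5719, -0.0733, 0.1184]
tool_rot: [-0.0, 0.122, 0.993, -0.0]
contact_force: [-2.8, 0.3, 5.3]
gripper_width: 0.252
t: 5.5
eef_pos: [0.5715, -0.0734, 0.1122]
tool_rot: [-0.001, 0.122, 0.993, -0.0]
contact_force: [-3.8, -1.2, 6.3]
gripper_width: 0.255
```

```bash
python3 -m jog '[[[0,0,2],[0,0,0],0.5],[[0,0,1],[0,0,0],0.5],[[0,0,0],[0,0,0],0.5],[[0,0,0],[0,0,0],0.5]]'
python3 -m jog '[[[0,0,1.5],[0,0,0],0.5],[[0,0,0],[0,0,0],0.5],[[0,0,0],[0,0,0],0.5]]'
```

```text
t: 6.0
eef_pos: [0.5715, -0.0734, 0.11]
tool_rot: [-0.001, 0.122, 0.993, -0.0]
contact_force: [-6.2, -0.2, 12.0]
gripper_width: 0.253
t: 6.38
eef_pos: [0.5716, -0.0734, 0.1096]
tool_rot: [-0.0, 0.122, 0.993, -0.0]
contact_force: [-10.1, 0.4, 21.7]
gripper_width: 0.25
```

It's on the solid stop at z≈0.110 with 22 N. I'll ease sideways a little, then turn clockwise (+z) in stages.

```bash
python3 -m jog '[[[1,0,-0.3],[0,0,0],0.5],[[0,0,0],[0,0,8],0.5],[[0,0,0],[0,0,8],0.5],[[0,0,0],[0,0,8],0.5],[[0,0,0],[0,0,0],0.5],[[0,0,0],[0,0,0],0.5]]'
python3 - <<'E'
from h import *
o=bot.get_obs();print(o['contact_force'],o['torque'],o['eef_pos']); print(T()[:2,1])
im,d=bot.read_camera('wrist'); save('wrist4',im)
im,d=bot.read_camera('side'); save('side4',im)
E
```

```text
t: 7.12
eef_pos: [0.5721, -0.0735, 0.1098]
tool_rot: [0.001, 0.326, 0.945, 0.0]
contact_force: [-5.3, -0.3, 16.1]
gripper_width: 0.248
[-5.25996195 -0.26261964 16.06620574] [-0.10037385  1.13613557 -0.08172776] [ 0.5720891  -0.07354265  0.10984888]
[0.61614856 0.78762957]
```

View pics/wrist4.png

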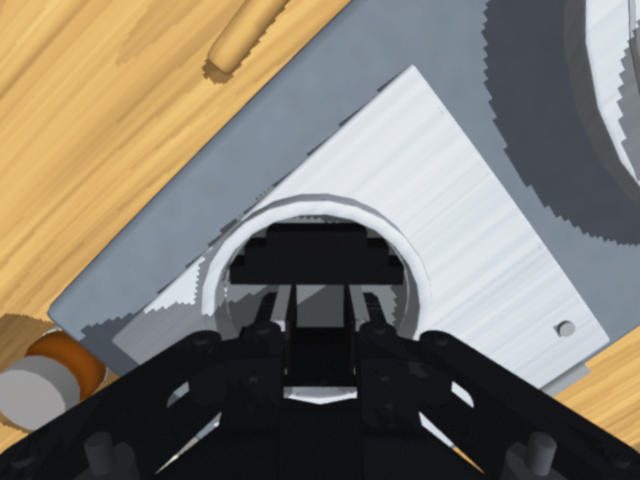

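The slot has followed the fingers: its edge is still level at row ~284, and the hatch is flush. The moment about z is −0.08 N m, matching the latch's stiffness. I'll keep turning.

```bash
python3 -m jog '[[[0,0,0],[0,0,8],0.5],[[0,0,0],[0,0,8],0.5],[[0,0,0],[0,0,8],0.5],[[0,0,0],[0,0,0],0.5]]'
python3 -m jog '[[[0,0,0],[0,0,8],0.5],[[0,0,0],[0,0,8],0.5],[[0,0,0],[0,0,6],0.5],[[0,0,0],[0,0,0],0.5],[[0,0,0],[0,0,0],0.5]]'
python3 - <<'E'
from h import *
o=bot.get_obs();print(o['contact_force'],o['torque'],o['eef_pos']); t=T()[:2,1];print(np.degrees(np.arctan2(t[1],t[0])))
im,d=bot.read_camera('wrist'); save('wrist5',im)
E
```

```text
t: 7.72
eef_pos: [0.5725, -0.0739, 0.1099]
tool_rot: [0.002, 0.516, 0.857, 0.0]
contact_force: [-4.1, -1.4, 14.6]
gripper_width: 0.258
t: 8.35
eef_pos: [0.5727, -0.0744, 0.1099]
tool_rot: [0.002, 0.67, 0.743, 0.001]
contact_force: [-2.6, -2.5, 13.9]
gripper_width: 0.247
[-2.55504483 -2.45053935 13.91424283] [-0.48072422  0.66080813 -0.13012003] [ 0.5727456  -0.07435525  0.10989841]
5.936781949560222
```

View pics/wrist5.png

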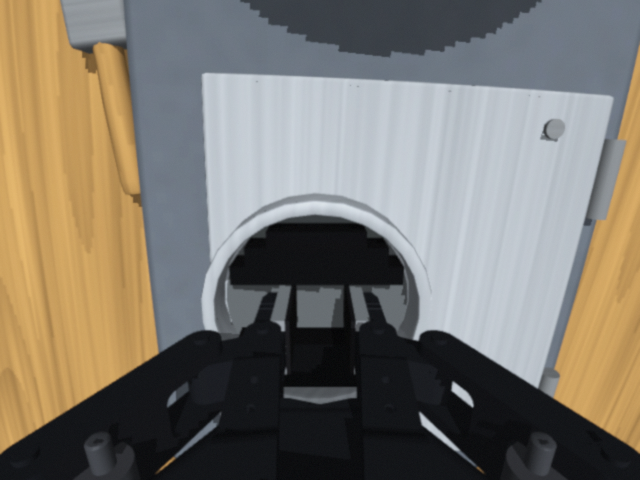

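The turn is past the keeper, with the slot nearly square to the hinge and the tool heading 5.9°. I'll turn on to the stop in small steps.

```bash
for i in 1; do python3 -m jog '[[[0,0,0],[0,0,4],0.5],[[0,0,0],[0,0,4],0.5],[[0,0,0],[0,0,0],0.5],[[0,0,0],[0,0,0],0.5]]'; done
cat > s.py <<'E'
from h import *
o=bot.get_obs();print(o['contact_force'].round(2),o['torque'].round(3),o['eef_pos'].round(4)); t=T()[:2,1];print(np.degrees(np.arctan2(t[1],t[0])))
E
python3 s.py
python3 -m jog '[[[0,0,0],[0,0,4],0.5],[[0,0,0],[0,0,0],0.5],[[0,0,0],[0,0,0],0.5]]'; python3 s.py
```

```text
t: 8.9
eef_pos: [0.5731, -0.0742, 0.1099]
tool_rot: [0.002, 0.72, 0.694, 0.001]
contact_force: [-1.6, -2.4, 13.4]
gripper_width: 0.252
[-1.59 -2.39 13.43] [-0.426  0.458 -0.027] [ 0.5731 -0.0742  0.1099]
-2.0454184031557574
t: 9.28
eef_pos: [0.5733, -0.0742, 0.1099]
tool_rot: [0.002, 0.743, 0.669, 0.001]
contact_force: [-1.4, -1.6, 12.2]
gripper_width: 0.25
[-1.37 -1.63 12.16] [-0.44   0.417  0.023] [ 0.5733 -0.0742  0.1099]
-6.0402559936779685
```

```bash
python3 - <<'E'
from h import *
im,d=bot.read_camera('wrist'); save('wrist6',im)
E
```

```text
(no output)
```

View pics/wrist6.png

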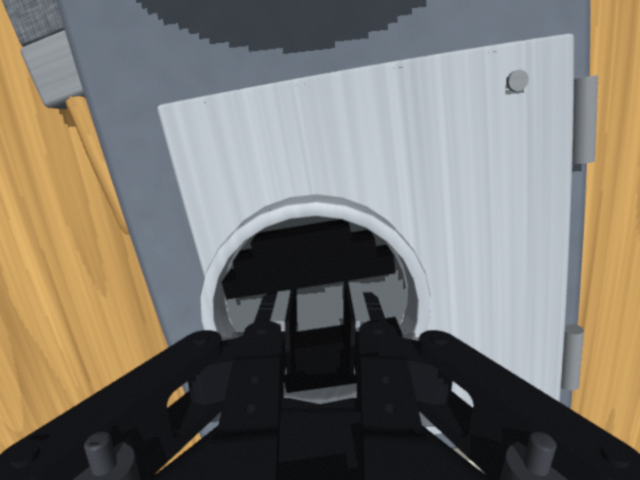

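The slot edge now runs from (225,298) to (400,272), parallel to the hatch edge, while the fingers turned on within the slack. I'll push a few more degrees to confirm the stop by torque.

```bash
python3 -m jog '[[[0,0,0],[0,0,3],0.5],[[0,0,0],[0,0,0],0.5],[[0,0,0],[0,0,0],0.5]]'; python3 s.py
python3 -m jog '[[[0,0,0],[0,0,3],0.5],[[0,0,0],[0,0,0],0.5],[[0,0,0],[0,0,0],0.5]]'; python3 s.py
python3 - <<'E'
from h import *
im,d=bot.read_camera('wrist'); save('wrist7',im)
E
```

```text
t: 9.7
eef_pos: [0.5731, -0.0746, 0.1099]
tool_rot: [0.002, 0.76, 0.649, 0.001]
contact_force: [-1.5, -3.2, 12.7]
gripper_width: 0.249
[-1.48 -3.16 12.73] [-0.64   0.445  0.242] [ 0.5731 -0.0746  0.1099]
-9.005758260150673
t: 10.07
eef_pos: [0.5733, -0.0746, 0.11]
tool_rot: [0.002, 0.776, 0.63, 0.001]
contact_force: [-1.9, -4.3, 13.2]
gripper_width: 0.253
[-1.87 -4.28 13.18] [-0.727  0.488  1.082] [ 0.5733 -0.0746  0.11  ]
-11.852078652596413
```

View pics/wrist7.png

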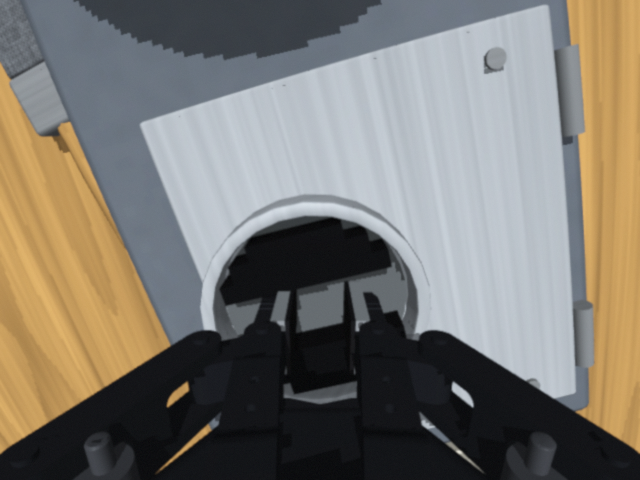

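The moment jumped to 1.08 N m, so this is the hard stop. I'll turn back within the slack to free the walls (not far enough to turn the latch), then rise straight up.

```bash
python3 -m jog '[[[0,0,0],[0,0,-7],0.5],[[0,0,0],[0,0,-6],0.5],[[0,0,0],[0,0,0],0.5]]'; python3 s.py
python3 -m jog '[[[0,0,-2],[0,0,0],0.5],[[0,0,-3],[0,0,0],0.5],[[0,0,-5],[0,0,0],0.5],[[0,0,-20],[0,0,0],0.5],[[0,0,-40],[0,0,0],0.5],[[0,0,-40],[0,0,0],0.5],[[-40,0,-40],[0,0,0],0.5],[[-30,0,0],[0,0,0],0.5],[[0,0,0],[0,0,0],0.5],[[0,0,0],[0,0,0],0.5]]'; python3 s.py
python3 - <<'E'
from h import *
c='wrist'; M=wfc(c)
im,d=bot.read_camera(c); save('wrist8',im); np.save('w8.npy',d); np.save('w8M.npy',M)
r=bot.landmark_of(c,'slot')[0]; x=np.array(r['xy'])*[640,480]; print(x,pts(c,x,d[int(x[1]),int(x[0])],M))
im,d=bot.read_camera('side'); save('side8',im)
E
```

```text
t: 10.5
eef_pos: [0.5736, -0.0733, 0.1099]
tool_rot: [0.002, 0.701, 0.714, 0.002]
contact_force: [0.1, -0.4, 11.8]
gripper_width: 0.248
[ 0.13 -0.45 11.8 ] [-0.024  0.148  0.065] [ 0.5736 -0.0733  0.1099]
1.065250046208779
t: 11.75
eef_pos: [0.5721, -0.1421, 0.2576]
tool_rot: [-0.001, 0.701, 0.713, -0.0]
contact_force: [0.8, -0.3, -0.3]
gripper_width: 0.246
[ 0.81 -0.27 -0.34] [ 0.077 -0.018 -0.058] [ 0.5721 -0.1421  0.2576]
1.030326904773294Traceback (most recent call last):
  File "<stdin>", line 4, in <module>
IndexError: list index out of range
```

View pics/wrist8.png

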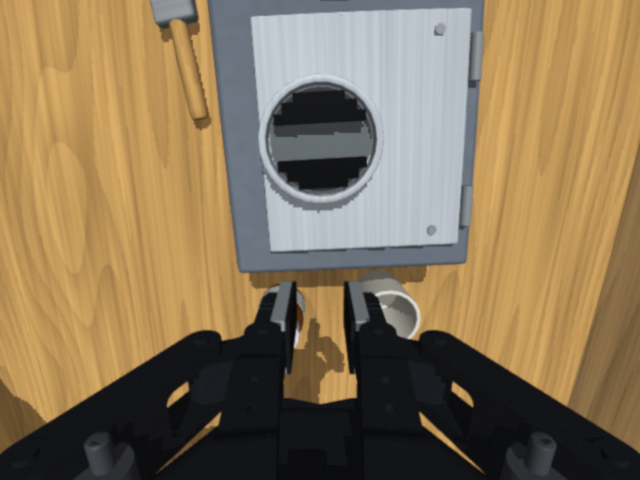

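The fingers are clear. The slot now lies across at the hinge (rows ~135–158), parallel to the hatch's top edge. I'll measure the hatch slope and slot angle.

```bash
python3 - <<'E'
from h import *
im=cv2.imread('pics/wrist8.png'); d=np.load('w8.npy'); M=np.load('w8M.npy'); g=cv2.cvtColor(im,cv2.COLOR_BGR2GRAY)
yy,xx=np.mgrid[0:480,0:640]
P=pts('wrist',np.c_[xx.ravel(),yy.ravel()],d.ravel(),M).reshape(480,640,3)
m=((g>60)&(g<135)&(np.hypot(xx-320,yy-141)<42)).astype(np.uint8)
n,l,s,_=cv2.connectedComponentsWithStats(cv2.erode(m,np.ones((3,3),np.uint8))); m=l==1+np.argmax(s[1:,4]); Q=P[m]
w,v=np.linalg.eigh(np.cov(Q[:,:2].T)); print('slot dir deg from x',np.degrees(np.arctan(v[1,1]/v[0,1])),'floor z',np.median(Q[:,2]),Q.mean(0))
h=(g>120)&(P[...,2]>.095)&(P[...,2]<.125)&(np.hypot(xx-320,yy-141)>68)&(xx>245)&(xx<475)&(yy>10)&(yy<255)
H=P[h]; A=np.c_[H[:,:2],np.ones(len(H))]; co,*_=np.linalg.lstsq(A,H[:,2],rcond=None)
print('plane',co,'hatch rect',cv2.minAreaRect((H[:,:2]*1000).astype(np.float32)))
im,d=bot.read_camera('side'); save('side8',im)
E
```

```text
slot dir deg from x 4.219504010726204 floor z 0.11059758824499133 [ 0.57194271 -0.07660833  0.11211477]
plane [-0.00697621 -0.00152604  0.1103762 ] hatch rect ((612.62353515625, -72.32840728759766), (187.0170440673828, 198.91387939453125), 2.8904073238372803)
```

```bash
sleep 1
```

```text
(no output)
```

View pics/side8.png

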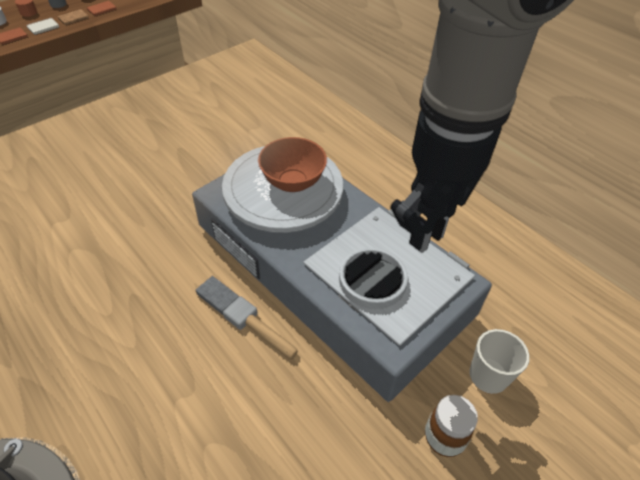

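The slot is within 1° of the housing's x axis and the hatch is flat: slope 0.007 rad, floor 110.6 mm. The bowl, jar, cup and brush are at the same pixels as at the start, and the arm is clear. I'll hand in.

```bash
python3 -c "
from h import *
print(bot.get_obs()['t'],bot.get_obs()['contact_force']); print(bot.hand_in())"
```

```text
11.9 [-0.3133845  -0.10350417  0.32973863]
the job is handed in; nothing more can be done
None
```

The hatch is shut and locked by my last measurements, and I handed the job in at 11.9 s. No verdict came back.

I set the part-closed fingertips in the slot and pressed the hatch onto its stop, with about 12–22 N. I kept it pressed while turning the latch clockwise, until the moment jumped to about 1.1 N m at its hard stop. Then I turned back within the slot's slack and lifted straight out.

Last checks after letting go:
- **Latch:** the slot lies at 4.2° from world x, against a housing yaw of about 3.5°, so it is about 1° from locked.
- **Hatch:** the measured slope is 0.007 rad against the 0.012 limit, though this includes depth noise. The slot floor is at 110.6 mm against the 110 mm expected when shut.
- **Other objects:** the bowl, jar, cup and brush look unmoved in the side view. I judged this by eye and did not measure it.
- **Contact:** the arm is clear, with force readings at noise level.

One check failed: the landmark network found no slot in the final wrist picture. I took the slot and hatch values from depth and brightness in that picture instead.

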